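Line the racket hoop up under the awl, kick its prop leg down and hold it upright

TASK

On the racket workshop jig, first slide the red carriage along its bed until the red collar on the yellow hoop is lined up, along the sliding direction, with the tip of the fixed awl. Then flip the orange prop leg down past its centre until it drops fully down, and after that raise the leaning hoop upright on its leg, with the red collar right beneath the awl tip, and hold it there against tipping back: finish while still holding it, do not let go. Never tip the hoop past upright, keep off the awl and leave the other things on the table where they are.

Things in the scene. Friction and masses are not known exactly. Their poses are not given: they have to be found in the camera images.
- jig: Fixed dark steel bed plate, 250 x 440 mm, 12 mm thick, on the table. Its x axis points away from the robot (turned by up to 0.25 rad), its y axis is the sliding direction of the carriage, z up. Origin at table height, in the plane of the pivot axis of the hoop; the plate reaches from x = -60 to +190 mm and y = -220 to +220 mm.
- carriage (a joint): Slide of the red carriage (60 mm wide, 245 mm long, its top 38 mm above the table) along the bed: 0 to 0.13 m, growing along +y of the jig. It has 5 N of friction and stays where it is left. It always has to go towards +y, by 25 to 115 mm.
- frame (a joint): Tilt of the yellow hoop about the hub axis (parallel to y of the jig): 0 upright, -0.35 rad its rest, leaning to -x of the jig (towards the robot); positive is past upright. Spring and weight pull it back to -0.35; about 3 N at the tab holds it upright. With the leg down its foot lands on the bed at 0 and stops it; with the leg up it can tip on to +0.35.
- kick (a joint): Swing of the orange leg at the hoop's -y end: 0 stowed (pointing along -y of the jig, 0.15 rad upwards), 1.85 rad fully down on its stop, just past straight down. A steel ball weight on a 65 mm arm, robot side, turns with it: below about 0.8 it holds the leg up, beyond it throws the leg down. 2 N straight down for 70 mm on leg_mid carries it past centre; it then drops by itself.
- knob (a point): Middle of the upright black peg on the carriage (20 mm diameter, its top 83 mm and its foot 38 mm above the table; this point 66 mm above the table), beyond the +y end of the hoop: the place to grip when sliding the carriage.
- hub (a point): Point on the pivot axis of the hoop, at its middle, 45 mm above the table; its axes lean with the hoop (z up along the hoop, y along the pivot axis). The hoop is a half ellipse of 12 mm round bar, 170 mm wide along y, its crown 135 mm above this point.
- mark (a point): Centre of the top of the red collar (14 mm diameter) on the hoop, at y = -45 mm and 135 mm up the hoop from the hub.
- tab (a point): Grip point on the black rubber tab on the hoop: a block 14 mm thick (across the hoop, x of the hub axes), 28 mm wide along y and standing free of the bar for about 30 mm; it lies at y = +50 mm and 138 mm up the hoop from the hub; the tab's top is 14 mm farther up. Grip it across its thickness from above, tilted as the hoop leans.
- leg_pivot (a point): Pivot of the orange leg on the hoop (at x = 16, y = -95 mm and 70 mm up the hoop from the hub).
- leg_mid (a point): Point on the centre line of the orange leg (11 mm round bar), 56 mm along it from the pivot as seen in its swing plane: the place to press down. With the leg stowed the space above it is free.
- leg_foot (a point): Centre of the leg's black rubber foot (ball of 16 mm diameter), 96 mm from the pivot in the swing plane; the leg also flares out by 50 mm along +x.
- awl_tip (a point): Point of the fixed steel awl, pointing down, 15 mm above the top of the red collar when the hoop is upright beneath it. A 20 mm chuck begins some 40 mm higher, on a 20 mm wide arm that runs to a 24 mm post at x = +120, y = -50 mm from the tip; 292 mm high in all. Its axes are parallel to the jig's.
- grip_tape: White roll of grip tape, 48 mm diameter, 27 mm high, on the far part of the bed; origin under its centre. Leave alone.
- water_bottle: Blue water bottle, 68 mm diameter, 200 mm high; origin under its centre. Leave alone.
- string_reel: Green string reel, 90 mm diameter, 50 mm high; origin under its centre. Leave alone.
- shuttle_tube: Shuttlecock tube, 68 mm diameter, 220 mm high; origin under its centre. Leave alone.
- screwdriver: Screwdriver with red handle, lying; origin under its middle. Leave alone.
- clip_tray: Grey tray with three compartments, 120 x 160 x 35 mm; origin under its centre. Leave alone.
- mug: White mug, 76 mm diameter, 90 mm high; origin under its centre. Leave alone.

How it is judged:
By the outcome, as a careful person would: the job done as asked, in the order asked, and still so for the second after the job is handed in, while the arm keeps its last pose, push and grip.
It also fails if it takes over 64 s, if anything falls off the work surface, if the arm or the gripper's body presses on something with over 40 N, if the wrist force passes 120 N, or if a joint passes its speed limit or range.

ROBOT

A 6-joint arm with a two-finger parallel gripper is mounted at the origin on the work surface. World frame = base frame: x ahead of the robot, y to its left, z up, the work surface at z = 0. Lengths are in m, angles in rad, forces in N, time in s.
With the tool pointing down it reaches from about 0.15 to 0.775 m from the base axis. Payload 6.1 kg.
Tool frame: the origin (TCP) lies on the centre line of the jaws, within the pads' length; the fingertips stand 19 mm ahead of it and the grasp point (between the pads) is the TCP; z points along the fingers, y is the line along which they close (so a half turn about z gives the same grasp; the last joint's range is limited). The gripper opens to 85 mm and grips with 20 to 120 N. Pads are 22 mm wide; open, the fingers measure 114 mm over their backs; the gripper's body (76 mm by 85 mm) begins 54 mm behind the grasp point. The pads swing forward as they close: fully open they stand 13 mm farther back than shut.
Start: joints at [1.334, 0.126, -0.04, 1.405, 0, 1.571], TCP at [0.123, 0.51, 0.25] pointing down, gripper open.
Joint ranges: [-2.72, 2.72], [-0.95, 1.95], [-1.27, 1.35], [-1.78, 2.02], [-1.46, 1.47], [-3.14, 3.14]. Speed limits (rad/s): [2.39, 2.39, 3.01, 3.14, 3.14, 3.14].

INTERFACE

Orientations are given as a unit quaternion [x, y, z, w].
In Python, from plant import monitor, viewer, manip gives the robot as it stands.
- The arm moves only by the shell command python3 -m creep 'ROWS'. ROWS is JSON, a list of rows, each a list of 3 entries, a list of its own where there are three numbers: the shift along the tool's x, y, z in units of 150 mm (1.0 is 150 mm), then the turn about the tool's z in units of pi/4 rad (1.0 is pi/4 rad), then the opening, from -1 (shut) to 1 (fully open). In form: [[[x, y, z], yaw, fingers], ...]. A call has exactly 8 rows; each row is the pose to reach, as a shift and turn from the pose commanded when the call began, along the tool's axes at that moment; what a row does not reach only later rows make up. A row lasts 1/10 s, in which the tool goes at most 50 mm and 8.59 degrees, less where a joint would pass 70% of its speed; a pose out of reach is approached as far as the arm can. A call with a number of a shift or a turn outside -1 to 1 is refused whole. A call with a gripper value outside its range is refused whole. The fingers move at their own pace and stop on an object; the grip force is fixed at half the most. Time passes only in rows, so rows that repeat a pose let the fingers close, or fill a call up. It gives the time, the measured TCP pose, the force, the opening and the grip force at its end, in the units of the state.
- monitor.read_state(): the state, without advancing time (a new reading comes with each control period).
- viewer.capture(name): name is "scene" or "top" or "wrist"; returns the picture (400x640x3 uint8, blue, green, red); there is no depth.
- viewer.camera_model(name): a dict with "camera_matrix" (3x3 intrinsics, pixels), "position" and "orientation" of the camera in the world. Camera axes: x right, y down, z forward; pixel columns grow to the right and rows downward; lengths in m; the calibration is good to about 2 mm. A picture is of the moment at which its call begins: read the wrist's pose just before it. camera_model takes no time and is no camera call; for the wrist camera it gives the pose at the moment of the call.
- manip.close_job(): hands the job in; it is judged then, once.
The state is a dict: "time_s": time; "joints": joint angles; "joint_vel": joint speeds; "joint_efforts": joint torques, N m; "ee_pos": TCP position; "tcp_rot": TCP orientation; "contact_force": force on the tool from outside, world axes, zero at the start; "ft_torque": the same for the moment, N m; "finger_gap": finger opening in m; "grip_force": force on a finger pad.
Only numpy, scipy, OpenCV 4.12 (cv2) and the standard library are available. Lean on these libraries where they do the work, as an engineer would, in place of code of your own. Each camera call takes 0.05 s, during which the arm holds its last target. There are 200 camera calls.

## Working session

There is one attempt and no reset: what is moved stays moved. The work goes in short steps, Python scripts to look and compute and a shell command to move; the robot and the scene stay as the last step left them, time stands still between calls to the robot, and variables do not carry over. Pictures are saved under pics/ and viewed, at most 10 in all, crops included, and the job is handed in when it is done.

```bash
ls; mkdir -p pics
cat > h.py <<'E'
import numpy as np, cv2
from plant import monitor, viewer, manip
from scipy.spatial.transform import Rotation as R
def cam(n):
    m=viewer.camera_model(n); o=np.array(m["orientation"],float)
    Rm=R.from_quat(o).as_matrix() if o.size==4 else o.reshape(3,3)
    return np.array(m["camera_matrix"],float).reshape(3,3),np.array(m["position"],float),Rm
def ray(c,uv):
    K,p,Rm=c; d=Rm@np.linalg.inv(K)@np.array([uv[0],uv[1],1.]); return p,d/np.linalg.norm(d)
def onz(c,uv,z):
    p,d=ray(c,uv); return p+d*(z-p[2])/d[2]
def tri(rs):
    A=0;b=0
    for p,d in rs:
        M=np.eye(3)-np.outer(d,d); A=A+M; b=b+M@p
    x=np.linalg.solve(A,b); return x,[np.linalg.norm(np.cross(x-p,d)) for p,d in rs]
def proj(c,X):
    K,p,Rm=c; v=K@(Rm.T@(np.array(X)-p)); return v[:2]/v[2]
E
python3 - <<'E'
from h import *
s=monitor.read_state(); print({k:np.round(v,3).tolist() for k,v in s.items()})
for n in ("scene","top"):
    im=viewer.capture(n); cv2.imwrite(f"pics/{n}0.png",im); c=cam(n); print(n,c[0].tolist(),c[1],c[2][:,2])
E
```

```text
pics
{'time_s': 0.0, 'joints': [1.334, 0.126, -0.041, 1.405, -0.0, 1.571], 'joint_vel': [-0.0, -0.001, -0.0, -0.002, -0.002, 0.002], 'joint_efforts': [0.003, -43.591, 35.292, 0.017, 0.0, -0.0], 'ee_pos': [0.123, 0.51, 0.25], 'tcp_rot': [0.118, 0.993, -0.001, -0.0], 'contact_force': [0.025, 0.417, 1.28], 'ft_torque': [-0.018, -0.029, -0.019], 'grip_force': 0.0, 'finger_gap': 0.085}
scene [[489.2788887384037, 0.0, 320.68011553305234], [0.0, 489.2788887384037, 198.63973748363043], [0.0, 0.0, 1.0]] [1.0651828  0.65123603 1.52939624] [-0.34986467 -0.40263546 -0.84586015]
top [[369.165460337537, 0.0, 320.4769568412821], [0.0, 369.165460337537, 201.2614489374955], [0.0, 0.0, 1.0]] [ 0.41110427 -0.02670753  1.25932157] [ 0.06637845  0.02826653 -0.99739406]
```

View pics/scene0.png

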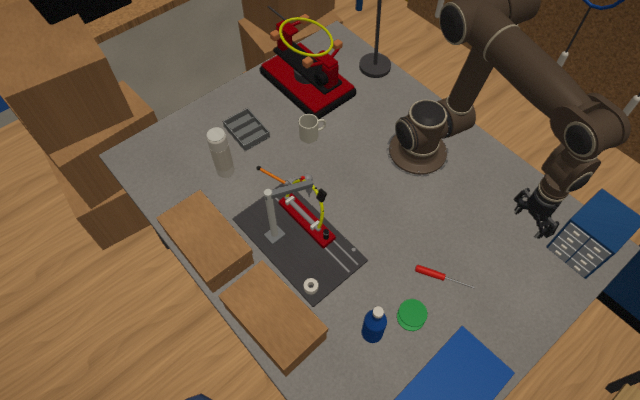

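View pics/top0.png

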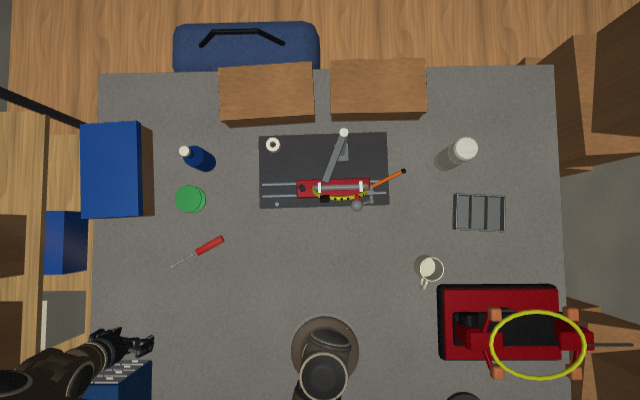

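The scene view shows the jig around (300,240), with the awl post at (270,220) and the knob at about (327,237). In the top view the bed spans (259-388, 133-208). The leg foot is at (403,171), the ball at (357,205) and the tab at about (324,198). I'll zoom in on both.

Run:
```python
import cv2,numpy as np
t=cv2.imread("pics/top0.png")[125:215,250:410]; s=cv2.imread("pics/scene0.png")[165:255,235:355]
a=cv2.resize(t,(800,450),interpolation=cv2.INTER_CUBIC); cv2.imwrite("pics/t1.png",a)
b=cv2.resize(s,(800,600),interpolation=cv2.INTER_CUBIC); cv2.imwrite("pics/s1.png",b)
```

```text
(no output)
```

View pics/t1.png

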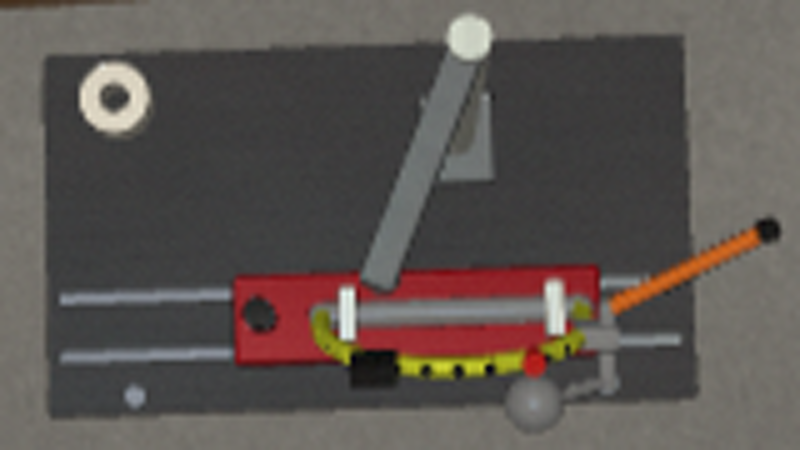

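View pics/s1.png

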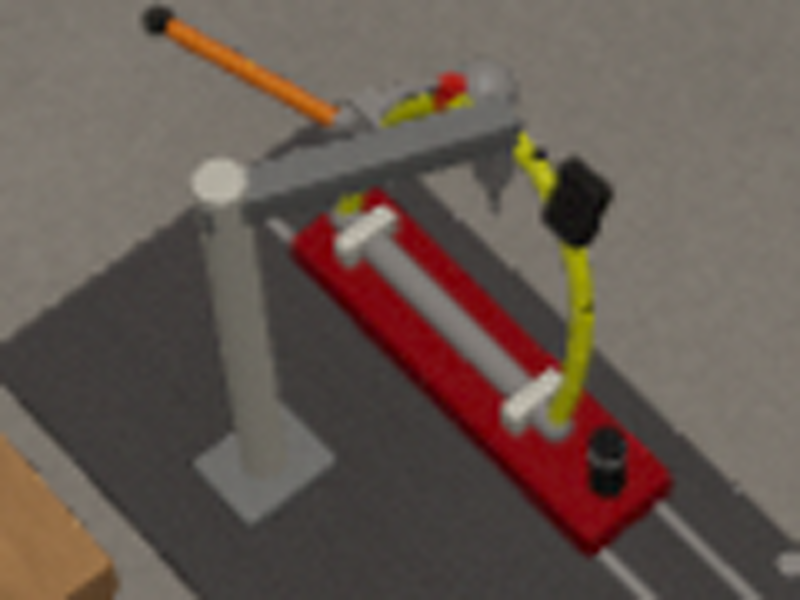

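The crops show these features:
- **Top crop:** bed corners at (43,57), (682,37), (697,396) and (50,415), knob top at (260,308), collar at (535,358), foot at (768,229).
- **Scene crop:** awl tip at (494,212), knob top at (607,437), collar at (452,85), foot at (157,18).

```bash
cat > m.py <<'E'
from h import *
ct,cs=cam("top"),cam("scene")
T=lambda x,y:(250+(x+.5)/5-.5,125+(y+.5)/5-.5); S=lambda x,y:(235+(x+.5)*.15-.5,165+(y+.5)*.15-.5)
C=np.array([onz(ct,T(*p),.012) for p in [(43,57),(682,37),(697,396),(50,415)]])
ey=(C[0]-C[1]+C[3]-C[2]);ey/=np.linalg.norm(ey); ex=np.array([ey[1],-ey[0],0])
O=C.mean(0)-.065*ex; O[2]=0
print("yaw",np.arctan2(ex[1],ex[0]),"O",O, "size",np.linalg.norm(C[0]-C[1]),np.linalg.norm(C[0]-C[3]))
J=lambda X:np.array([ex@(X-O),ey@(X-O),X[2]])
for n,a,b in [("knobtop",(260,308),(607,437)),("mark",(535,358),(452,85)),("foot",(768,229),(157,18)),("tab",(373,360),(578,200))]:
    X,e=tri([ray(ct,T(*a)),ray(cs,S(*b))]); print(n,X.round(4),J(X).round(4),np.round(e,4))
X=onz(cs,S(494,212),.195); print("awl",X,J(X))
X=onz(ct,T(470,38),.292); print("post",X,J(X))
E
python3 m.py
```

```text
yaw 0.0172645869634798 O [ 0.53703474 -0.00165814  0.        ] size 0.43844022483584105 0.24703353652154092
knobtop [0.5372 0.0678 0.0842] [0.0014 0.0694 0.0842] [0.0015 0.0015]
mark [ 0.4961 -0.1013  0.1711] [-0.0426 -0.0989  0.1711] [0.0018 0.0018]
foot [ 0.5754 -0.2454  0.1483] [ 0.0342 -0.2443  0.1483] [0.0002 0.0002]
tab [ 0.4952 -0.0054  0.1759] [-0.0419 -0.0031  0.1759] [0.0023 0.0023]
awl [ 0.53712923 -0.01572401  0.195     ] [-1.48357784e-04 -1.40654018e-02  1.95000000e-01]
post [ 0.6585875  -0.06234466  0.292     ] [ 0.12048696 -0.06277593  0.292     ]
```

```bash
cat > go.py <<'E'
# go.py jx jy z [ang]: shift/yaw in units to put TCP at jig point, tool y along jig x turned by ang
import sys
from h import *
O=np.array([.5370,-.0017,0]); a=.0173
def where():
    s=monitor.read_state(); return s,np.array(s["ee_pos"]),R.from_quat(s["tcp_rot"]).as_matrix()
if __name__=="__main__":
    s,p,M=where(); v=[float(x) for x in sys.argv[1:]]
    Rz=R.from_euler('z',a).as_matrix(); t=O+Rz@np.array([v[0],v[1],0]); t[2]=v[2]
    want=a+(v[3] if len(v)>3 else 0); cur=np.arctan2(M[1,1],M[0,1])
    dy=(cur-want+np.pi/2)%np.pi-np.pi/2
    print("jig",(Rz.T@(p-O)).round(4),"t",round(s["time_s"],2),"F",np.round(s["contact_force"],1),"gap",round(s["finger_gap"],4),"gf",round(s["grip_force"],1),"j",np.round(s["joints"],2))
    print("shift",(M.T@(t-p)/.15).round(3),"yaw",round(dy/(np.pi/4),3))
E
python3 -m creep '[[[-1,-0.9,0],0,1],[[-1,-0.9,0],0,1],[[-1,-0.9,0],0,1],[[-1,-0.9,0],0,1],[[-1,-0.9,0],0,1],[[-1,-0.9,0],0,1],[[-1,-0.9,0],0,1],[[-1,-0.9,0],0,1]]'
python3 -m creep '[[[-1,-0.9,0],0,1],[[-1,-0.9,0],0,1],[[-1,-0.9,0],0,1],[[-1,-0.9,0],0,1],[[-1,-0.9,0],0,1],[[-1,-0.9,0],0,1],[[-1,-0.9,0],0,1],[[-1,-0.9,0],0,1]]'
python3 -m creep '[[[-1,-0.3,0],1,1],[[-1,-0.3,0],1,1],[[-1,-0.3,0],1,1],[[-1,-0.3,0],1,1],[[-1,-0.3,0],1,1],[[-1,-0.3,0],1,1],[[-1,-0.3,0],1,1],[[-1,-0.3,0],1,1]]'
python3 go.py 0.0 0.074 0.2
```

```text
time_s: 0.9
ee_pos: [0.2367, 0.3448, 0.25]
tcp_rot: [0.117, 0.993, -0.0, -0.0]
contact_force: [0.4, 0.5, -0.4]
finger_gap: 0.0855
grip_force: 0.0
time_s: 1.7
ee_pos: [0.3507, 0.179, 0.2502]
tcp_rot: [0.116, 0.993, 0.0, -0.0]
contact_force: [0.1, 0.1, -0.1]
finger_gap: 0.0853
grip_force: 0.0
time_s: 2.5
ee_pos: [0.4864, 0.0999, 0.2503]
tcp_rot: [0.488, 0.873, -0.0, -0.0]
contact_force: [-0.1, 0.4, 0.1]
finger_gap: 0.0852
grip_force: 0.0
jig [-0.0488  0.1024  0.2503] t 2.5 F [-0.1  0.4  0.1] gap 0.0852 gf 0.0 j [ 0.2   0.07 -0.1   1.4   0.    1.22]
shift [-0.329  0.183  0.335] yaw 0.681
```

```bash
python3 -m creep '[[[-0.33,0.18,0],0.68,1],[[-0.33,0.18,0],0.68,1],[[-0.33,0.18,0],0.68,1],[[-0.33,0.18,0],0.68,1],[[-0.33,0.18,0],0.68,1],[[-0.33,0.18,0.33],0.68,1],[[-0.33,0.18,0.33],0.68,1],[[-0.33,0.18,0.33],0.68,1]]' >/dev/null
python3 go.py 0.001 0.074 0.074
python3 - <<'E'
from h import *
im=viewer.capture("wrist"); c=cam("wrist"); cv2.imwrite("pics/w1.png",im); print(c[1],c[2][:,2])
for X in [(.5372,.0678,.083),(.5372,-.0157,.195)]: print(proj(c,X))
E
```

```text
jig [-0.001   0.0725  0.2008] t 3.3 F [0.2 1.1 0.1] gap 0.0855 gf 0.0 j [ 0.13  0.16 -0.11  1.3   0.    1.69]
shift [0.01  0.015 0.845] yaw -0.001
[0.53558762 0.14261006 0.32472839] [ 0.00680763 -0.28170088 -0.95947813]
[319.25204583 202.28467325]
[317.31429306 397.01724967]
```

View pics/w1.png

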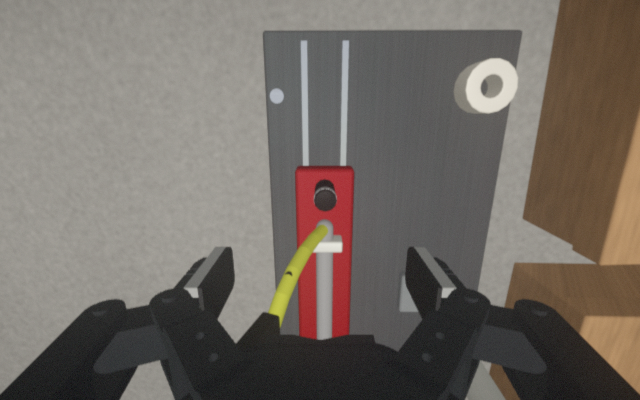

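The wrist view shows the knob top at (325,200), close to the predicted (319,202), so it is clear between the fingers. I'll descend and grip.

```bash
python3 -m creep '[[[0.01,0.025,0.2],0,1],[[0.01,0.025,0.4],0,1],[[0.01,0.025,0.6],0,1],[[0.01,0.025,0.75],0,1],[[0.01,0.025,0.84],0,1],[[0.01,0.025,0.84],0,1],[[0.01,0.025,0.84],0,0],[[0.01,0.025,0.84],0,-0.3]]'
python3 -m creep '[[[0,0,0],0,-0.5],[[0,0,0],0,-0.7],[[0,0,0],0,-1],[[0,0,0],0,-1],[[0,0,0],0,-1],[[0,0,0],0,-1],[[0,0,0],0,-1],[[0,0,0],0,-1]]'
python3 go.py 0.003 0.157 0.074
```

```text
time_s: 4.15
ee_pos: [0.5407, 0.0722, 0.0768]
tcp_rot: [0.702, 0.712, 0.001, 0.001]
contact_force: [-0.7, -0.2, 0.6]
finger_gap: 0.0592
grip_force: 0.0
time_s: 4.95
ee_pos: [0.539, 0.072, 0.0757]
tcp_rot: [0.702, 0.712, 0.0, -0.0]
contact_force: [-2.7, -0.1, 6.5]
finger_gap: 0.0183
grip_force: 58.6
jig [0.0032 0.0737 0.0757] t 4.95 F [-2.7 -0.1  6.5] gap 0.0183 gf 58.6 j [ 0.13  0.22 -0.32  1.03  0.    1.69]
shift [ 0.556 -0.003  0.011] yaw -0.003
```

```bash
python3 -m creep '[[[0.08,0,0],0,-1],[[0.16,0,0],0,-1],[[0.24,0,0],0,-1],[[0.32,0,0],0,-1],[[0.4,0,0],0,-1],[[0.48,0,0],0,-1],[[0.52,0,0],0,-1],[[0.52,0,0],0,-1]]'
python3 go.py 0.003 0.159 0.074
python3 - <<'E'
from h import *
im={n:viewer.capture(n) for n in("scene","top")}
cv2.imwrite("pics/scene2.png",im["scene"]); cv2.imwrite("pics/top2.png",im["top"])
s=cv2.resize(im["scene"][165:255,235:355],(720,540),interpolation=cv2.INTER_CUBIC)
cv2.imwrite("pics/s2.png",s)
for n in im:
    h=cv2.cvtColor(im[n],cv2.COLOR_BGR2HSV); 
    m=((h[...,0]<6)|(h[...,0]>174))&(h[...,1]>200)&(h[...,2]>190)
    k,l,st,ce=cv2.connectedComponentsWithStats(m.astype(np.uint8))
    print(n,[(st[i].tolist(),ce[i].round(1).tolist()) for i in range(1,k) if st[i][4]>3])
E
```

```text
time_s: 5.75
ee_pos: [0.5375, 0.1504, 0.0757]
tcp_rot: [0.702, 0.712, -0.0, -0.0]
contact_force: [-4.3, -0.5, 7.1]
finger_gap: 0.0184
grip_force: 58.9
jig [0.0032 0.1521 0.0757] t 5.75 F [-4.3 -0.5  7.1] gap 0.0184 gf 58.9 j [ 0.27  0.24 -0.28  1.04  0.    1.83]
shift [ 0.046 -0.001  0.011] yaw -0.003
scene []
top []
```

View pics/s2.png

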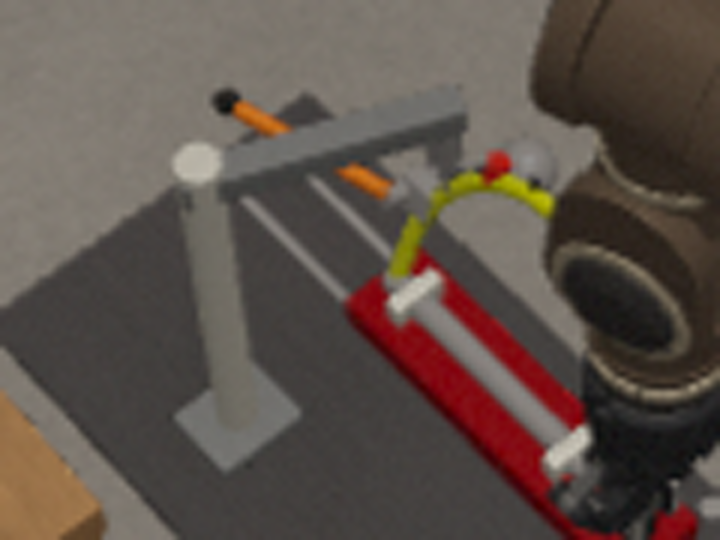

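The collar is clear at about (498,162) in the crop, still a little short of the awl. I'll measure it by colour in both views.

Run:
```python
from h import *
from go import O,a
Rz=R.from_euler('z',a).as_matrix(); J=lambda X:(Rz.T@(X-O)).round(4)
u={}
for f in("scene0","top0","scene2","top2"):
    n=f[:-1]; im=cv2.imread(f"pics/{f}.png"); h=cv2.cvtColor(im,cv2.COLOR_BGR2HSV)
    x0,x1,y0,y1=(285,335,170,200) if n=="scene" else (320,370,186,206)
    w=np.clip(im[y0:y1,x0:x1,2].astype(float)-im[y0:y1,x0:x1,:2].max(2)-130,0,None)
    k,l,st,ce=cv2.connectedComponentsWithStats((w>0).astype(np.uint8))
    if k<2: print(f,"none"); continue
    for i in range(1,k):
        Y,X=np.nonzero(l==i); ww=w[Y,X]; p=((X*ww).sum()/ww.sum()+x0,(Y*ww).sum()/ww.sum()+y0)
        print(f,st[i][4],np.round(p,2),"z-plane",J(onz(cam(n),p,.169)))
    c=cam(n)
# awl tip search region: darkest-gray tip printed for top/scene
c=cam("scene"); print("tip",J(onz(c,(235+494.5*.15-.5,165+212.5*.15-.5),.195)))
```

```text
scene0 2 [302.55 177.  ] z-plane [-0.0459 -0.0993  0.169 ]
top0 10 [356.37 197.16] z-plane [-0.0441 -0.0996  0.169 ]
scene2 5 [318.24 191.76] z-plane [-0.0463 -0.0196  0.169 ]
top2 11 [329.68 198.05] z-plane [-0.0445 -0.0207  0.169 ]
tip [-1.00e-04 -1.40e-02  1.95e-01]
```

```bash
python3 -m creep '[[[0.02,0,0],0,-1],[[0.042,0,0],0,-1],[[0.042,0,0],0,-1],[[0.042,0,0],0,-1],[[0.042,0,0],0,-1],[[0.042,0,0],0,-0.5],[[0.042,0,0],0,0],[[0.042,0,0],0,1]]'
python3 -m creep '[[[0,0,0],0,1],[[0,0,0],0,1],[[0,0,0],0,1],[[0,0,-0.3],0,1],[[0,0,-0.6],0,1],[[0,0,-1],0,1],[[0,0,-1],0,1],[[0.8,0,-1],0,1]]'
python3 -m creep '[[[0.5,0,-1],0,1],[[0.5,0,-1],0,1],[[0.5,0,-1],0,1],[[0.5,0,-1],0,1],[[0.5,0,-1],0,1],[[0.5,0,-1],0,1],[[0.5,0,-1],0,1],[[0.5,0,-1],0,1]]'
python3 go.py 0 0.2 0.3
python3 - <<'E'
from h import *
for n in("wrist","scene","top"): cv2.imwrite(f"pics/{n}3.png",viewer.capture(n))
c=cam("wrist"); print(c[1],[proj(c,X).round(0) for X in[(.537,-.0157,.195),(.49,-.0157,.172)]])
E
```

```text
time_s: 6.65
ee_pos: [0.5382, 0.1564, 0.0748]
tcp_rot: [0.702, 0.712, 0.0, 0.0]
contact_force: [-0.7, -0.6, 0.4]
finger_gap: 0.0496
grip_force: 0.0
time_s: 7.45
ee_pos: [0.5393, 0.2034, 0.2285]
tcp_rot: [0.704, 0.71, 0.002, 0.002]
contact_force: [1.2, 1.3, -0.4]
finger_gap: 0.0855
grip_force: 0.0
time_s: 8.25
ee_pos: [0.536, 0.2804, 0.3733]
tcp_rot: [0.702, 0.712, -0.001, -0.0]
contact_force: [0.4, -1.2, 0.1]
finger_gap: 0.0853
grip_force: 0.0
jig [0.0039 0.2821 0.3733] t 8.25 F [ 0.4 -1.2  0.1] gap 0.0853 gf 0.0 j [ 0.48  0.33  0.5   1.74 -0.    2.04]
shift [-0.547 -0.023  0.489] yaw -0.005
[0.53609845 0.3525502  0.49625184] [array([316., 397.]), array([284., 382.])]
```

Run:
```python
import cv2,numpy as np
s=cv2.imread("pics/scene3.png")[168:208,280:340]; t=cv2.imread("pics/top3.png")[165:210,310:400]
a=cv2.resize(s,(600,400),interpolation=cv2.INTER_CUBIC);b=cv2.resize(t,(400,200),interpolation=cv2.INTER_CUBIC)
o=np.zeros((600,600,3),np.uint8);o[:400]=a;o[400:,:400]=b;cv2.imwrite("pics/c3.png",o)
```

```text
(no output)
```

View pics/c3.png

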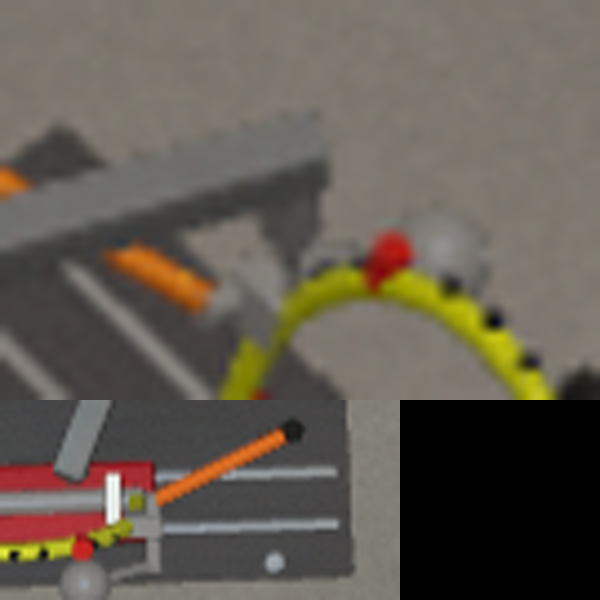

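Run:
```python
from h import *
from go import O,a
Rz=R.from_euler('z',a).as_matrix(); J=lambda X:(Rz.T@(X-O)).round(4)
for f in("scene3","top3"):
    n=f[:-1]; im=cv2.imread(f"pics/{f}.png")
    x0,x1,y0,y1=(285,335,170,200) if n=="scene" else (320,370,186,206)
    w=np.clip(im[y0:y1,x0:x1,2].astype(float)-im[y0:y1,x0:x1,:2].max(2)-130,0,None)
    Y,X=np.nonzero(w); ww=w[Y,X]; p=((X*ww).sum()/ww.sum()+x0,(Y*ww).sum()/ww.sum()+y0)
    print(f,len(X),np.round(p,2),J(onz(cam(n),p,.169)))
S=lambda x,y:(235+(x+.5)*.15-.5,165+(y+.5)*.15-.5); T=lambda x,y:(250+(x+.5)/5-.5,125+(y+.5)/5-.5)
print("post scene",J(onz(cam("scene"),S(219,182),.292)),"top",J(onz(cam("top"),T(470,37),.292)))
print("post->arm end top",J(onz(cam("top"),T(380,285),.285)))
```

```text
scene3 5 [319.31 192.71] [-0.0464 -0.0144  0.169 ]
top3 10 [328.12 197.99] [-0.0442 -0.0161  0.169 ]
post scene [ 0.1217 -0.0607  0.292 ] top [ 0.1211 -0.0628  0.292 ]
post->arm end top [-0.0091 -0.0113  0.285 ]
```

```bash
python3 -m creep '[[[0,-0.3,0],0,1],[[-0.3,-0.69,0],0,1],[[-0.7,-0.69,0],0,1],[[-1,-0.69,0],0,1],[[-1,-0.69,0],0,1],[[-1,-0.69,0],0,1],[[-1,-0.69,0],0,1],[[-1,-0.69,0],0,1]]' >/dev/null
python3 -m creep '[[[-1,0,0],0,1],[[-1,0,0],0,1],[[-1,0,0],0,1],[[-1,0,0.2],0,1],[[-1,0,0.49],0,1],[[-1,0,0.49],0,1],[[-1,0,0.49],0,1],[[-1,0,0.49],0,1]]'
python3 go.py -0.1 -0.03 0.3
python3 - <<'E'
from h import *
im=viewer.capture("wrist"); c=cam("wrist"); cv2.imwrite("pics/w4.png",im)
print([proj(c,X).round(0) for X in[(.537,-.0157,.195),(.49,-.0157,.172)]],c[0][0])
E
```

```text
time_s: 10.0
ee_pos: [0.4387, -0.0195, 0.304]
tcp_rot: [0.701, 0.713, 0.001, 0.001]
contact_force: [-0.4, -0.1, -0.3]
finger_gap: 0.0853
grip_force: 0.0
jig [-0.0986 -0.0161  0.304 ] t 10.0 F [-0.4 -0.1 -0.3] gap 0.0853 gf 0.0 j [-0.04 -0.03 -0.09  1.51  0.    1.51]
shift [-0.093 -0.009  0.027] yaw -0.001
[array([436., 200.]), array([374., 192.])] [291.66375283   0.         319.4412938 ]
```

View pics/w4.png

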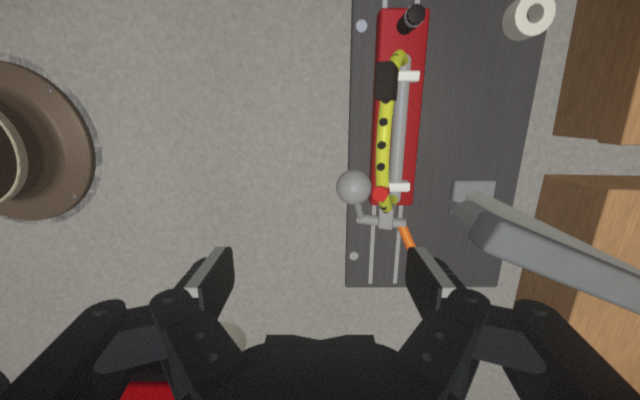

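The wrist view shows the collar at about (380,193), and the chuck and awl near (455-480,208) pointing left. I'll read the pixels around the tip numerically.

Run:
```python
import cv2,numpy as np
g=cv2.imread("pics/w4.png").astype(int)
p=g[194:218,430:474:1].mean(2).astype(int)
print("cols 430..473"); 
for i,r in enumerate(p): print(194+i,' '.join(f"{v:3d}" for v in r))
w=np.clip(g[...,2]-g[...,:2].max(2)-110,0,None)[185:205,365:395]; Y,X=np.nonzero(w);ww=w[Y,X];print(len(X),(X*ww).sum()/ww.sum()+365,(Y*ww).sum()/ww.sum()+185)
```

```text
cols 430..473
194  83  82  85  84  87  85  83  84  82  85  82  86  85  83  83  84  85  85  80  79  74  81  89 113 125 132 132 130 132 133 134 132 132 131 133 133 129 124 125 126 126 127 127 128
195  85  79  84  85  89  87  82  84  84  80  83  83  86  80  84  85  86  83  86  74  77  77  90 117 127 132 131 133 134 132 133 134 132 134 134 134 124 120 123 123 122 125 125 126
196  84  81  85  86  86  85  83  87  84  86  81  84  86  85  83  82  83  86  80  76  77  83  95 115 127 131 133 129 133 133 133 132 133 135 132 130 119 120 121 122 122 121 123 124
197  79  83  84  86  85  85  85  85  87  82  84  80  86  82  82  86  84  85  80  77  76  80  98 119 129 130 133 134 132 131 133 134 132 133 133 124 117 119 120 121 122 123 122 122
198  79  80  84  82  86  86  85  82  83  87  81  83  83  84  89  86  83  89  83  80  77  82 102 120 129 132 132 132 132 133 133 133 133 135 129 121 115 115 118 119 121 121 121 121
199  83  82  86  84  86  82  86  84  84  84  84  87  84  79  85  83  87  83  86  83  83  83  99 120 129 134 133 135 134 135 134 132 134 133 130 120 115 114 115 116 117 117 119 120
200  8
[... 2574 characters left out ...]
 86  82  80  85  81  87  81  82  83  85  85  87  87  89  90  86  89  87  87  89  87  89  88  91  89  92  88  90  91  92
215  84  83  86  84  82  85  84  86  85  84  84  83  82  80  82  82  83  84  82  82  81  82  83  83  82  82  87  90  89  91  90  89  85  86  90  86  89  87  90  88  92  87  91  92
216  81  85  83  83  84  83  85  84  85  82  84  82  82  83  83  81  79  84  84  82  82  82  83  82  86  84  84  86  87  89  88  86  91  89  88  86  87  87  89  86  85  90  89  91
217  83  86  86  83  83  85  82  84  80  83  83  83  79  85  82  80  83  80  83  83  82  83  81  83  83  82  84  86  86  87  90  90  92  89  87  90  86  85  84  86  85  86  86  87
177 379.4152007965483 193.68934616661136
```

Run:
```python
from h import *
from go import O,a
Rz=R.from_euler('z',a).as_matrix(); J=lambda X:(Rz.T@(X-O)).round(4)
c=cam("wrist")
print("mark",J(onz(c,(379.4,193.7),.169)))
for z in(.195,.205,.215,.225): print(z,J(onz(c,(449.5,210),z)))
for y in (-.018,-.014,-.01):
    print([proj(c,O+Rz@np.array([0,y,z])).round(1).tolist() for z in(.195,.215,.235,.26)])
# stretched crop for one look
im=cv2.imread("pics/w4.png")[180:230,370:500].astype(float)
im=np.clip((im-60)*255/90,0,255).astype(np.uint8); cv2.imwrite("pics/w4c.png",cv2.resize(im,(780,300),interpolation=cv2.INTER_CUBIC))
```

```text
mark [-0.0419 -0.0161  0.169 ]
0.195 [ 0.0121 -0.0232  0.195 ]
0.205 [ 0.0074 -0.0198  0.205 ]
0.215 [ 0.0026 -0.0164  0.215 ]
0.225 [-0.0022 -0.013   0.225 ]
[[435.8, 204.1], [445.9, 212.0], [457.9, 221.3], [476.5, 235.8]]
[[436.3, 199.5], [446.5, 207.0], [458.6, 216.0], [477.4, 229.8]]
[[436.8, 194.9], [447.1, 202.0], [459.4, 210.5], [478.4, 223.7]]
```

View pics/w4c.png

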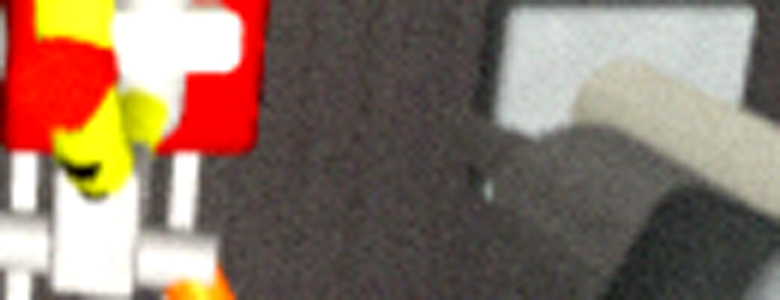

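The stretched crop shows the awl chuck ending near (450,211), with the needle almost in the same row direction. The collar and tip agree to about 1 mm in y, so the alignment is good. Next I go to the leg side, turned 180° so the wrist camera stays away from the awl.

```bash
python3 -m creep '[[[-0.3,0,0],0,1],[[-0.6,0,0],0,0.5],[[-0.73,0,0],0,0],[[-0.73,0,0],-0.2,-0.5],[[-0.73,0,0],-1,-1],[[-0.73,0,0],-1,-1],[[-0.73,0,0],-1,-1],[[-0.73,0,0],-1,-1]]' >/dev/null
python3 -m creep '[[[0,0,0],-1,-1],[[0,0,0],-1,-1],[[0,0,0],-1,-1],[[0,0,0],-1,-1],[[0,0,0],-1,-1],[[0,0,0],-1,-1],[[0,0,0],-1,-1],[[0,0,0],-1,-1]]' >/dev/null
python3 -m creep '[[[0,0,0],-1,-1],[[0,0,0],-1,-1],[[0,0,0],-1,-1],[[0,0,0],-1,-1],[[0,0,0],-1,-1],[[0,0,0],-1,-1],[[0,0,0],-1,-1],[[0,0,0],-1,-1]]' >/dev/null
python3 go.py 0.015 -0.125 0.19
```

```text
jig [-0.1002 -0.1263  0.3018] t 12.45 F [-0.2 -0.7 -0.6] gap 0.0002 gf 0.0 j [-0.29  0.   -0.06  1.51 -0.   -1.05]
shift [-0.57  -0.514  0.746] yaw -1.05
```

```bash
python3 -m creep '[[[0,0,0],-1,-1],[[0,0,0],-1,-1],[[-0.2,-0.18,0],-1,-1],[[-0.4,-0.36,0],-1,-1],[[-0.57,-0.51,0],-1,-1],[[-0.57,-0.51,0],-1,-1],[[-0.57,-0.51,0],-1,-1],[[-0.57,-0.51,0],-1,-1]]' >/dev/null
python3 go.py 0.015 -0.125 0.19
python3 - <<'E'
from h import *
from go import O,a
im=viewer.capture("wrist"); c=cam("wrist"); cv2.imwrite("pics/w5.png",im); Rz=R.from_euler('z',a).as_matrix()
h=cv2.cvtColor(im,cv2.COLOR_BGR2HSV); m=((h[...,0]>8)&(h[...,0]<18)&(h[...,1]>190)&(h[...,2]>150)).astype(np.uint8)
k,l,st,ce=cv2.connectedComponentsWithStats(m); print([(st[i].tolist(),ce[i].round().tolist()) for i in range(1,k) if st[i][4]>40])
P=lambda x,y,z:proj(c,O+Rz@np.array([x,y,z])).round(0)
print("mid",P(.0154,-.12,.134),"foot",P(.033,-.16,.147),"pivot",P(-.009,-.065,.116))
E
```

```text
jig [ 0.014  -0.1243  0.3014] t 13.25 F [-0.1  0.1 -0.5] gap 0.0003 gf 0.0 j [-0.22  0.22  0.18  1.54 -0.   -1.77]
shift [ 0.005 -0.007  0.743] yaw -0.051
[]
mid [319. 189.] foot [299. 153.] pivot [343. 231.]
```

Run:
```python
import cv2,numpy as np
im=cv2.imread("pics/w5.png"); h=cv2.cvtColor(im,cv2.COLOR_BGR2HSV)
for p in[(319,189),(308,170),(330,205)]: print(h[p[1],p[0]-12:p[0]+13:3].tolist())
m=((h[...,0]>5)&(h[...,0]<22)&(h[...,1]>170)&(h[...,2]>90)).astype(np.uint8); m[:, :200]=0;m[:,450:]=0
Y,X=np.nonzero(m); print(len(X)); print([(int(r),int(X[Y==r].min()),int(X[Y==r].max())) for r in range(130,260,8) if (Y==r).any()])
```

```text
[[15, 11, 97], [12, 169, 189], [13, 179, 217], [13, 174, 218], [13, 178, 199], [7, 65, 113], [170, 8, 97], [12, 13, 99], [0, 10, 98]]
[[165, 10, 98], [12, 171, 188], [13, 177, 218], [14, 176, 219], [13, 176, 203], [8, 46, 162], [108, 17, 185], [30, 5, 97], [8, 10, 102]]
[[7, 169, 130], [13, 177, 213], [14, 176, 220], [13, 179, 206], [10, 167, 147], [178, 172, 108], [0, 162, 113], [0, 164, 115], [179, 169, 116]]
728
[(162, 295, 305), (170, 299, 309), (178, 304, 313), (186, 309, 318), (194, 314, 323), (202, 318, 328), (210, 322, 332), (218, 328, 337), (226, 333, 340)]
```

```bash
python3 -m creep '[[[0,-0.02,0.2],-0.05,-1],[[0,-0.02,0.4],-0.05,-1],[[0,-0.02,0.6],-0.05,-1],[[0,-0.02,0.72],-0.05,-1],[[0,-0.02,0.8],-0.05,-1],[[0,-0.02,0.86],-0.05,-1],[[0,-0.02,0.92],-0.05,-1],[[0,-0.02,0.98],-0.05,-1]]'
python3 -m creep '[[[0,0,0.06],0,-1],[[0,0,0.12],0,-1],[[0,0,0.18],0,-1],[[0,0,0.24],0,-1],[[0,0,0.3],0,-1],[[0,0,0.36],0,-1],[[0,0,0.42],0,-1],[[0,0,0.46],0,-1]]'
python3 go.py 0.015 -0.125 0.19
python3 - <<'E'
from h import *
for n in("scene","top"): cv2.imwrite(f"pics/{n}6.png",viewer.capture(n))
E
```

```text
time_s: 14.1
ee_pos: [0.557, -0.1261, 0.1549]
tcp_rot: [0.713, -0.701, 0.001, -0.001]
contact_force: [0.8, -0.3, 1.6]
finger_gap: -0.0002
grip_force: 0.6
time_s: 14.9
ee_pos: [0.556, -0.1257, 0.0842]
tcp_rot: [0.714, -0.701, -0.0, 0.0]
contact_force: [0.1, -0.0, 0.4]
finger_gap: -0.0002
grip_force: 0.0
jig [ 0.0169 -0.1243  0.0842] t 14.9 F [ 0.1 -0.   0.4] gap -0.0002 gf 0.0 j [-0.22  0.26 -0.24  1.07  0.   -1.81]
shift [ 0.004  0.013 -0.706] yaw 0.001
```

```bash
python3 -m creep '[[[0,0,-0.1],0,-1],[[0,0,-0.4],0,-1],[[0,0,-0.7],0,-1],[[0,0,-1],0,-1],[[0,0,-1],0,-1],[[0,0,-1],0,-1],[[0,0,-1],0,-1],[[0,0,-1],0,-1]]' >/dev/null
python3 -m creep '[[[0,0,-0.3],0,-1],[[0,0,-0.45],0,-1],[[0,0.3,-0.45],0,-1],[[0,0.5,-0.45],0,-1],[[0,0.78,-0.45],0,-1],[[0,0.78,-0.45],0,-1],[[0,0.78,-0.45],0,-1],[[0,0.78,-0.45],0,-1]]' >/dev/null
python3 go.py -0.1 0.08 0.3
python3 - <<'E'
from h import *
im={n:viewer.capture(n) for n in("scene","top","wrist")}
for n in im: cv2.imwrite(f"pics/{n}7.png",im[n])
s=cv2.resize(im["scene"][165:240,250:350],(800,600),interpolation=cv2.INTER_CUBIC)
s=cv2.resize(s,(533,400));o=np.zeros((600,800,3),np.uint8);o[:400,:533]=s
o[400:,:400]=cv2.resize(im["top"][160:215,290:400],(400,200));o[350:600,400:]=cv2.resize(im["wrist"],(400,250))
cv2.imwrite("pics/c7.png",o)
E
```

```text
jig [-0.0992 -0.1246  0.3023] t 16.6 F [-0.   0.2 -0.1] gap 0.0003 gf 0.0 j [-0.28  0.01 -0.06  1.51  0.   -1.87]
shift [-1.364  0.004  0.015] yaw 0.001
```

View pics/c7.png

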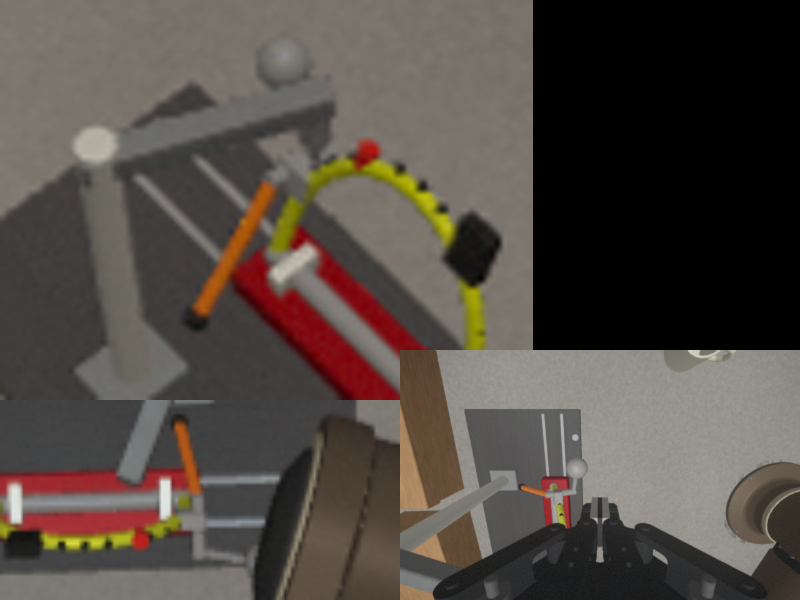

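The composite shows the leg fully down (foot at (195,318) in the scene crop), the ball thrown to the -y side, and the collar and carriage in place. Now I turn back and go over the tab.

```bash
python3 -m creep '[[[-0.3,0,0],1,-1],[[-0.6,0,0],1,-1],[[-1,0,0],1,-1],[[-1,0,0],1,-1],[[-1,0,0],1,-1],[[-1,0,0],1,-1],[[-1,0,0],1,-1],[[-1,0,0],1,-1]]' >/dev/null
python3 -m creep '[[[0,0,0],1,-0.5],[[0,0,0],1,0],[[0,0,0],1,0.18],[[0,0,0],1,0.18],[[0,0,0],1,0.18],[[0,0,0],1,0.18],[[0,0,0],1,0.18],[[0,0,0],1,0.18]]' >/dev/null
python3 -m creep '[[[0,0,0],1,0.18],[[0,0,0],1,0.18],[[0,0,0],1,0.18],[[0,0,0],1,0.18],[[0,0,0],1,0.18],[[0,0,0],1,0.18],[[0,0,0],1,0.18],[[0,0,0],1,0.18]]' >/dev/null
python3 -m creep '[[[0,0,0],1,0.18],[[0,0,0],1,0.18],[[0,0,0],1,0.18],[[0,0,0],1,0.18],[[0,0,0],1,0.18],[[0,0,0],1,0.18],[[0,0,0],1,0.18],[[0,0,0],1,0.18]]' >/dev/null
python3 go.py -0.046 0.08 0.26
python3 - <<'E'
from h import *
from go import O,a
Rz=R.from_euler('z',a).as_matrix(); J=lambda X:(Rz.T@(X-O)).round(4)
for n in("scene","top"):
    im=viewer.capture(n); cv2.imwrite(f"pics/{n}8.png",im)
    x0,x1,y0,y1=(285,335,170,200) if n=="scene" else (320,370,186,206)
    w=np.clip(im[y0:y1,x0:x1,2].astype(float)-im[y0:y1,x0:x1,:2].max(2)-130,0,None)
    Y,X=np.nonzero(w)
    if len(X): ww=w[Y,X]; p=((X*ww).sum()/ww.sum()+x0,(Y*ww).sum()/ww.sum()+y0); print(n,len(X),np.round(p,2),J(onz(cam(n),p,.169)))
E
```

```text
jig [-0.0999  0.0254  0.3028] t 19.95 F [ 0.  -1.   0.1] gap 0.0503 gf 0.0 j [ 0.05 -0.03 -0.09  1.51  0.    1.6 ]
shift [0.363 0.361 0.285] yaw 0.004
scene 5 [319.1  192.76] [-0.0458 -0.0147  0.169 ]
```

```bash
python3 -m creep '[[[0.36,0,0],0,0.18],[[0.36,0.2,0],0,0.18],[[0.36,0.36,0],0,0.18],[[0.36,0.36,0],0,0.18],[[0.36,0.36,0.28],0,0.18],[[0.36,0.36,0.28],0,0.18],[[0.36,0.36,0.28],0,0.18],[[0.36,0.36,0.28],0,0.18]]' >/dev/null
python3 go.py -0.046 0.08 0.181
python3 - <<'E'
from h import *
from go import O,a
im=viewer.capture("wrist"); c=cam("wrist"); cv2.imwrite("pics/w9.png",im); Rz=R.from_euler('z',a).as_matrix()
P=lambda x,y,z:proj(c,O+Rz@np.array([x,y,z])).round(0)
print("tabtop",P(-.052,.08,.188),[P(-.052,y,.188) for y in(.066,.094)])
g=im.mean(2).astype(int)
for v in range(250,345,8): print(v,' '.join(f"{x:3d}" for x in g[v,230:420:6]))
E
```

```text
jig [-0.0454  0.0795  0.2631] t 20.85 F [-0.1  0.7 -0.2] gap 0.0502 gf 0.0 j [ 0.16  0.07 -0.07  1.42  0.    1.71]
shift [ 0.003 -0.005  0.547] yaw 0.001
tabtop [308. 216.] [array([308., 234.]), array([308., 197.])]
250 153 153  91  54 111 109  50 136 151 149 153 149 149 150  97  53 162  89  88  90 103 160 146  53  43 109 108  45  80  92  92  91
258 148 105  61 110 110  49  47 108 151 152 151 154 152 153 101 170 162  81  85 126 118 159 142  47  47  46 107 102  55  82  88  88
266 144  54  87 113  98  49  46  91 156 144 149 154 150 153 100 147 158  82  84 200 215 215 215  49  36  41 110 108  46  43  89  85
274  49  48 119 175  71  48  44 120 156 151 151 149 147 154  91  60 156  79  84  86 122 160 129  46  41  36  70 174  90  46  38  71
282  58  48  49  98  71  42  42 147 145 151 151 150 149 145  91 164 157  95 143  90 104 124  89 128  38  34  72  56  38  44  57  45
290  39  48  47  42  69  41  50 148 153 148 151 152 149 148  92  51 157  92 158  98 113  92  92 116  36  40  59  44  41  38  44  36
298  49  47  48  39  68  43 146 152 149 144 146 149 146 148  90 146 160 113  99  98 110  93  95 104  61  38  44  45  40  39  38  42
306  42  43  47  44  42  41 151 149 149 149 150 143 150 149 130  91  76  83 115 123 108  89  87 108 124  35  44  43  40  36  38  36
314  38  43  41  44  44  75 148 144 148 149 148 149 150 153 148 108 107  65 161 156 121 104 121 113  91  40  40  31  36  38  38  36
322  36  59  40  40  40 130 148 151 147 151 148 147 147 149 169 148  90 120 157 154 146 154 118  90  88  45  39  39  42  53  41  33
330  40  33  39  39  39  44 150 146 144 147 151 150 147 146 145  91  88  86 158  83  87  87 142  87  85  39  34  39  37  37  33  36
338  40  40  40  36  44  43  47  35  41  47  41  42  43  63  95  82  75  41  42  40  46  44  44  42  65  41  39  35  34  35  34  36
```

Run:
```python
import cv2
g=cv2.imread("pics/w9.png").mean(2).astype(int)
for v in range(180,256,6): print(v,' '.join(f"{x:3d}" for x in g[v,270:380:3]))
```

```text
180 156 149 152 151 153 151 150 151 152 151 153 150 147 149  91  97  95  96  95 101 128 146 156 152 136 103 102 106 135 155 168 159 137  99  95  94  91
186 149 148 150 150 147 148 150 150 153 156 150 155 154 150  91  97  98  94  65  60  91 111 129 147 112 103 104 105 137 157 166 155 133  96  96  96  90
192 151 151 153 156 152 150 151 152 152 147 153 151 152 150  86  56  51  51  48  49  50  52  53 126 101 104 102 107 139 156 166 155 130  98  95  93  92
198 149 154 151 151 148 151 151 153 154 153 156 152 108  59  52  55  53  46  50  51  50  48  52  97 103  99 102 106 142 156 164 155 118  94  93  91  92
204 153 146 148 153 151 158 152 152 151 153 150 152 101  62  55  54  61  56  52  52  50  51  49  98  98  99  96 100 144 159 162 152 108  94  91  93  89
210 156 151 150 151 148 148 151 155 147 151 150 156 105  55  60  58  60  60  46  52  52  50  45  94  99  96  97 101 146 159 162 153  95  92  95  91  87
216 156 155 156 153 154 153 152 152 152 149 151 151 105  60  59  59  59  58  54  50  48  47  52  96  97  97  97 106 147 161 160 152 102  92  91  87  83
222 154 150 152 151 157 156 150 151 
[... 175 characters left out ...]
  57  60  63  57  51  79 151  75  86  94  92  95  96 117 153 162 158 146  95  91  88  89  78
234 147 150 156 153 152 150 150 157 157 151 152 149 152 150  87  90 118 130 181 165 145  70  85  95  93  92  92 119 151 160 157 144  89  90  89  87  77
240  65 156 151 153 153 151 154 151 154 151 149 151 150 152  89  98 151 167 187 161 133  67  82  94  89  91  92 121 152 161 158 140  91  49  43 109 110
246  45 152 153 150 150 151 155 150 150 148 150 150 151 149  87  88  50  50 100 157 110  66  87  87  91  91  88 124 153 161 157 137  85  44  41  49 109
252  50 152 156 152 147 148 151 153 152 153 150 152 154 152  91 103  79  82 171 156 100  70  85  91  87  88  89 128 153 161 156 130  85  49  38  40  57
```

```bash
python3 -m creep '[[[0.005,0.02,0.1],0,0.18],[[0.005,0.02,0.2],0,0.18],[[0.005,0.02,0.3],0,0.18],[[0.005,0.02,0.4],0,0.18],[[0.005,0.02,0.5],0,0.18],[[0.005,0.02,0.54],0,0.18],[[0.005,0.02,0.54],0,0.18],[[0.005,0.02,0.54],0,0.18]]'
python3 go.py 0.019 0.08 0.181
```

```text
time_s: 21.7
ee_pos: [0.4932, 0.0779, 0.1811]
tcp_rot: [0.701, 0.714, 0.001, 0.001]
contact_force: [-0.6, 1.0, 0.1]
finger_gap: 0.0505
grip_force: 0.0
jig [-0.0424  0.0803  0.1811] t 21.7 F [-0.6  1.   0.1] gap 0.0505 gf 0.0 j [ 0.16  0.09 -0.24  1.25  0.    1.71]
shift [-0.003  0.409  0.002] yaw 0.001
```

```bash
python3 -m creep '[[[0,0,0],0,-0.1],[[0,0,0],0,-0.29],[[0,0.02,0],0,-0.29],[[0,0.06,0],0,-0.29],[[0,0.1,0],0,-0.29],[[0,0.14,0],0,-0.29],[[0,0.18,0],0,-0.29],[[0,0.2,0],0,-0.29]]'
python3 -m creep '[[[0,0.02,0],0,-0.29],[[0,0.04,0],0,-0.29],[[0,0.06,0],0,-0.29],[[0,0.07,0],0,-0.29],[[0,0.08,0],0,-0.29],[[0,0.08,0],0,-0.29],[[0,0.08,0],0,-0.29],[[0,0.08,0],0,-0.29]]'
python3 go.py 0.01 0.08 0.181
```

```text
time_s: 22.5
ee_pos: [0.5233, 0.0783, 0.1796]
tcp_rot: [0.701, 0.714, -0.0, -0.0]
contact_force: [-3.5, -0.1, 3.0]
finger_gap: 0.0304
grip_force: 1.5
time_s: 23.3
ee_pos: [0.5345, 0.0785, 0.1797]
tcp_rot: [0.701, 0.714, -0.0, -0.0]
contact_force: [-2.8, 0.2, 2.0]
finger_gap: 0.0303
grip_force: 1.5
jig [-0.0012  0.0803  0.1797] t 23.3 F [-2.8  0.2  2. ] gap 0.0303 gf 1.5 j [ 0.15  0.16 -0.15  1.26  0.    1.7 ]
shift [-0.002  0.074 -0.008] yaw 0.001
```

```bash
python3 -m creep '[[[0,0.01,0],0,-0.29],[[0,0.02,0],0,-0.29],[[0,0.03,0],0,-0.29],[[0,0.04,0],0,-0.29],[[0,0.04,0],0,-0.29],[[0,0.04,0],0,-0.29],[[0,0.04,0],0,-0.29],[[0,0.04,0],0,-0.29]]' | grep -E "ee_pos|contact"
python3 -m creep '[[[0,0.01,0],0,-0.29],[[0,0.02,0],0,-0.29],[[0,0.02,0],0,-0.29],[[0,0.02,0],0,-0.29],[[0,0.02,0],0,-0.29],[[0,0.02,0],0,-0.29],[[0,0.02,0],0,-0.29],[[0,0.02,0],0,-0.29]]' | grep -E "ee_pos|contact"
python3 go.py 0.01 0.08 0.181
```

```text
ee_pos: [0.5405, 0.0787, 0.1797]
contact_force: [-3.2, -0.3, 2.4]
ee_pos: [0.5436, 0.0787, 0.1798]
contact_force: [-2.4, -0.6, 2.8]
jig [0.008  0.0803 0.1798] t 24.9 F [-2.4 -0.6  2.8] gap 0.0304 gf 1.6 j [ 0.14  0.18 -0.13  1.26  0.    1.7 ]
shift [-0.002  0.014 -0.008] yaw 0.001
```

```bash
python3 -m creep '[[[0,0.005,0],0,-0.29],[[0,0.01,0],0,-0.29],[[0,0.01,0],0,-0.29],[[0,0.01,0],0,-0.29],[[0,0.01,0],0,-0.29],[[0,0.01,0],0,-0.29],[[0,0.01,0],0,-0.29],[[0,0.01,0],0,-0.29]]' | grep -E "ee_pos|contact"
python3 -m creep '[[[0,0.005,0],0,-0.29],[[0,0.01,0],0,-0.29],[[0,0.01,0],0,-0.29],[[0,0.01,0],0,-0.29],[[0,0.01,0],0,-0.29],[[0,0.01,0],0,-0.29],[[0,0.01,0],0,-0.29],[[0,0.01,0],0,-0.29]]' | grep -E "ee_pos|contact"
python3 -m creep '[[[0,0.005,0],0,-0.29],[[0,0.01,0],0,-0.29],[[0,0.01,0],0,-0.29],[[0,0.01,0],0,-0.29],[[0,0.01,0],0,-0.29],[[0,0.01,0],0,-0.29],[[0,0.01,0],0,-0.29],[[0,0.01,0],0,-0.29]]' | grep -E "ee_pos|contact"
python3 go.py 0.01 0.08 0.181
```

```text
ee_pos: [0.5451, 0.0788, 0.1797]
contact_force: [-2.8, -0.6, 2.2]
ee_pos: [0.5466, 0.0788, 0.1798]
contact_force: [-3.7, -0.5, 1.4]
ee_pos: [0.5474, 0.0788, 0.1798]
contact_force: [-6.6, 0.2, 4.6]
jig [0.0117 0.0803 0.1798] t 27.3 F [-6.6  0.2  4.6] gap 0.0302 gf 3.1 j [ 0.14  0.19 -0.12  1.26  0.    1.7 ]
shift [-0.002 -0.012 -0.008] yaw 0.001
```

The force rose to 6.6 N where the upright position was expected, so the foot is on its stop. I'll close the jaws while keeping the pushing pad in place.

```bash
python3 -m creep '[[[0,0,0],0,-0.35],[[0,-0.008,0],0,-0.41],[[0,-0.016,0],0,-0.47],[[0,-0.024,0],0,-0.53],[[0,-0.032,0],0,-0.59],[[0,-0.04,0],0,-0.63],[[0,-0.046,0],0,-0.63],[[0,-0.046,0],0,-0.63]]'
python3 go.py 0.003 0.08 0.181
```

```text
time_s: 28.1
ee_pos: [0.5403, 0.0786, 0.18]
tcp_rot: [0.701, 0.714, -0.0, -0.0]
contact_force: [-6.7, -0.8, 6.6]
finger_gap: 0.0156
grip_force: 3.6
jig [0.0046 0.0803 0.18  ] t 28.1 F [-6.7 -0.8  6.6] gap 0.0156 gf 3.6 j [ 0.14  0.17 -0.14  1.26  0.    1.7 ]
shift [-0.002 -0.011 -0.007] yaw 0.002
```

```bash
python3 -m creep '[[[0,-0.003,0],0,-0.66],[[0,-0.005,0],0,-0.7],[[0,-0.005,0],0,-0.8],[[0,-0.005,0],0,-1],[[0,-0.005,0],0,-1],[[0,-0.005,0],0,-1],[[0,-0.005,0],0,-1],[[0,-0.005,0],0,-1]]'
python3 go.py 0.003 0.08 0.181
python3 - <<'E'
from h import *
from go import O,a
Rz=R.from_euler('z',a).as_matrix(); J=lambda X:(Rz.T@(X-O)).round(4)
for n in("scene","top","wrist"):
    im=viewer.capture(n); cv2.imwrite(f"pics/{n}10.png",im)
    w=np.clip(im[...,2].astype(float)-im[...,:2].max(2)-(130 if n!="wrist" else 110),0,None)
    c=cam(n); p0=proj(c,O+Rz@np.array([0,-.0145,.175])); print(n,p0.round(1))
    x0,y0=int(p0[0])-12,int(p0[1])-10; w=w[y0:y0+20,x0:x0+24]; Y,X=np.nonzero(w)
    if len(X): ww=w[Y,X]; p=((X*ww).sum()/ww.sum()+x0,(Y*ww).sum()/ww.sum()+y0); print(len(X),np.round(p,2),J(onz(c,p,.175)))
E
```

```text
time_s: 28.9
ee_pos: [0.5394, 0.0786, 0.1801]
tcp_rot: [0.701, 0.714, -0.001, -0.001]
contact_force: [-7.4, -1.1, 6.4]
finger_gap: 0.0133
grip_force: 58.3
jig [0.0038 0.0803 0.1801] t 28.9 F [-7.4 -1.1  6.4] gap 0.0133 gf 58.3 j [ 0.14  0.17 -0.14  1.26  0.    1.7 ]
shift [-0.002 -0.006 -0.006] yaw 0.001
scene [308.7 199.6]
8 [308.18 199.43] [ 0.0008 -0.016   0.175 ]
top [327.2 182.9]
2 [328.58 183.42] [-0.0015 -0.0186  0.175 ]
wrist [311.1 412. ]
```

```bash
python3 -c "
from plant import manip
print(manip.close_job())"
```

```text
the job is handed in; nothing more can be done
None
```

The job is handed in at about 29 s: the carriage was slid first, then the leg flipped fully down, then the hoop raised onto its stop and still gripped at about 58 N, with the red collar about 2 mm (at most 3 mm) short of the awl tip along the slide by camera measurement.

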